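Release the battery cover with the orange thumb latch

TASK

The battery in the box with the orange thumb latch is due to be changed. Slide that orange latch sideways, the way the white arrow beside it points, so that the see-through cover springs fully open, then let go and move clear. Leave the box with the blue latch shut.

Things in the scene. Friction and masses are not known exactly. Their poses are not given: they have to be found in the camera images.
- orange_tab (a point): Centre of the top of the orange thumb tab, 60.5 mm above the table; moves with it. The tab is an upright block 22 mm (x) by 12 mm (y, the way to pinch it or push its -y side), 19 mm tall, on a 3 mm plate, 22 x 20 mm, over the flat top (z 38 mm) of a fixed grey box 114 mm (x) by 80 mm (y). Axes are the box's: z up, +y the release direction, +x towards cover and hinge.
- orange_latch (a joint): Slide of the orange latch in m along +y of orange_tab, 0 (tab midway across the box) to 0.018, solid stops at both ends. Starts between 0 and 0.003, stays where it is left, takes about 2 N to move. The cover comes free once it passes about 0.011.
- orange_cover (a joint): Angle of the sprung, clear-windowed cover (80 mm wide, 68 mm long, front edge 26 mm from the tab's centre in +x) of the orange-latch box, rad: 0 shut, 1.92 fully open, leaning back at its stop. Freed, it springs up and away from the tab by itself in about two seconds with under 2 N; if something blocks it, it goes on when clear.
- blue_cover (a joint): Angle of the cover of the other, alike box, with a blue latch and no battery inside: 0 shut. It is to stay shut. The two boxes swap places from start to start.

How it is judged (in metres and radians):
At the end, for the whole second after the job is handed in: The cover of the orange-latch box stands open by more than 1.7 rad (97 degrees; its stop is at 110) and the cover of the blue-latch box is still shut (under 0.1 rad) (value of joint orange_cover above 1.7 rad and value of joint blue_cover below 0.1 rad); the robot touches nothing.
It fails at once if the cover of the box with the blue latch is opened (value of joint blue_cover above 0.2 rad).
It also fails if it takes over 32 s, if anything falls off the work surface, if the arm or the gripper's body presses on something with over 40 N, if the wrist force passes 120 N, or if a joint passes its speed limit or range.

ROBOT

A 6-joint arm with a two-finger parallel gripper is mounted at the origin on a cart in front of the work surface, level with it; the furniture and walls round the work are solid. World frame = base frame: x ahead of the robot, y to its left, z up, the work surface at z = 0. Lengths are in mm, angles in rad, forces in N, time in s.
With the tool pointing down it reaches from about 275 to 750 mm from the base axis. Payload 10.2 kg.
Tool frame: the origin (TCP) lies at the very end of the fingers, on their centre line; the grasp point (between the pads) lies 19 mm behind it (ctrl.tcp_to_grasp is the distance from the TCP to the grasp point, in mm); z points along the fingers, y is the direction in which the jaws open and shut (so a half turn about z gives the same grasp; the last joint's range is limited). The gripper opens to 85 mm and grips with 20 to 120 N. Pads are 22 mm wide; open, the fingers measure 114 mm over their backs; the gripper's body (76 mm by 85 mm) begins 54 mm behind the grasp point. The pads swing forward as they close: fully open they stand 13 mm farther back than shut.
Start: joints at [0.968, 0.313, 1.498, -0, 1.331, -0.223], TCP at [194.649, 487.589, 231.294] pointing down, gripper open.
Joint ranges: [-2.94, 2.94], [-0.97, 2.17], [0.19, 2.56], [-1.23, 4.37], [0.02, 3.11], [-2.88, 2.88]. Speed limits (rad/s): [2.39, 2.39, 3.01, 3.14, 3.14, 3.14].

INTERFACE

Orientations are given as a unit quaternion [w, x, y, z].
In Python, from rig import ctrl, cams, job gives the robot as it stands. The module is installed in compiled form; this text tells all that it offers.
- The arm moves only by the tool drive_tool, never from a script. Its arguments are lists of equal length, an entry for each row: "gripper": the opening, from 0 (shut) to 1 (fully open); "dp": the shift along the tool's x, y, z normalised to -1 to 1, where 1 is 0.2 m, a list of three; "twist": the turn about the tool's z normalised to -1 to 1, where 1 is 90 degrees. In form: {"gripper": [gripper, ...], "dp": [[tx, ty, tz], ...], "twist": [twist, ...]}. A call has 1 to 20 rows; each row is the pose to reach, as a shift and turn from the pose commanded when the call began, along the tool's axes at that moment; what a row does not reach only later rows make up. A row lasts 1/10 s, in which the tool goes at most 50 mm and 8.59 degrees, less where a joint would pass 70% of its speed; a pose out of reach is approached as far as the arm can. A call with a number of a shift or a turn outside -1 to 1 is refused whole. A call with a gripper value outside its range is refused whole. The fingers move at their own pace and stop on an object; "newtons" is the grip in N (left out, the last holds). Time passes only in rows, so rows that repeat a pose let the fingers close. It gives the time, the measured TCP pose, the force and the opening at its end, in the units of the state.
- ctrl.sense(): the state, without advancing time (a new reading comes with each control period).
- cams.capture(name): name is "side" or "top" or "wrist"; returns a dict with "pixels" (400x640x3 uint8, red, green, blue), "camera_matrix" (3x3 intrinsics, pixels), "xyz" and "orientation" of the camera in the world; the wrist camera has in their place "hand_eye" (4x4, takes a point from camera to tool coordinates, whose origin is the TCP and whose axes are the flange's). Camera axes: x right, y down, z forward; pixel columns grow to the right and rows downward; lengths in mm; the calibration is good to about 2 mm. A picture is of the moment at which its call begins: read the wrist's pose just before it. There is no depth.
- job.finish_job(): hands the job in, once; it reports no verdict.
The state is a dict: "time_s": time; "joints": joint angles; "dq": joint speeds; "tau": joint torques, N m; "eef_pos": TCP position; "ee_rot": TCP orientation; "force": force on the tool from outside, world axes, zero at the start; "wrist_torque": the same for the moment, N m; "grip_width": opening from 0.0 (shut) to 1.0 (fully open).
Only numpy, scipy, OpenCV 4.12 (cv2) and the standard library are available. Lean on these libraries where they do the work, as an engineer would, in place of code of your own. Each camera call takes 0.05 s, during which the arm holds its last target.

## Working session

There is one attempt and no reset: what is moved stays moved. The work goes in short steps, Python scripts to look and compute and a tool call to move; the robot and the scene stay as the last step left them, time stands still between calls to the robot, and variables do not carry over. Pictures are saved under pics/ and viewed, and the job is handed in when it is done.

Besides the shell and the picture viewer there is one more tool, called after "Request:" as a command line: name --pt "numbers of a row" for each row, then --argument value for the rest. drive_tool: Moves the arm, as the interface text tells. Scaled input: -1 to 1 covers 0.2 m each way for a shift and 90 degrees each way for a turn. Its arguments: {"type":"object","properties":{"gripper":{"type":"array","items":{"type":"number"}},"dp":{"type":"array","items":{"type":"array","items":{"type":"number"}}},"twist":{"type":"array","items":{"type":"number"}},"newtons":{"type":"number"}},"required":["gripper","dp","twist"]}

```bash
mkdir -p pics
cat > h.py <<'E'
from rig import ctrl,cams,job
import numpy as np,cv2
def cap(n,f):
    c=cams.capture(n); cv2.imwrite('pics/'+f,c['pixels'][:,:,::-1]); return c
E
python3 - <<'E'
from h import *
s=ctrl.sense();print({k:s[k] for k in('time_s','eef_pos','ee_rot','grip_width','force')})
for n in('top','side'):
    c=cap(n,n+'1.png'); print(n,c['camera_matrix'],c['xyz'],c['orientation'])
E
```

```text
{'time_s': 0.0, 'eef_pos': array([194.49773902, 487.36772413, 230.73242807]), 'ee_rot': array([-2.70741206e-04,  1.88760381e-01,  9.82022961e-01, -5.91277919e-04]), 'grip_width': 1.0004771540421666, 'force': array([ 0.51265389, -0.03521746, -0.16631153])}
top [[393.62937729   0.         326.34143603]
 [  0.         393.62937729 204.45857464]
 [  0.           0.           1.        ]] [365.5280468   58.45351511 937.63426695] [ 0.06996943 -0.69704001  0.71074    -0.06393868]
side [[470.24336983   0.         317.21817707]
 [  0.         470.24336983 201.66275313]
 [  0.           0.           1.        ]] [414.67069877 655.11636907 871.07579271] [ 0.02980138 -0.06520863  0.94818332 -0.30952884]
```

View pics/top1.png

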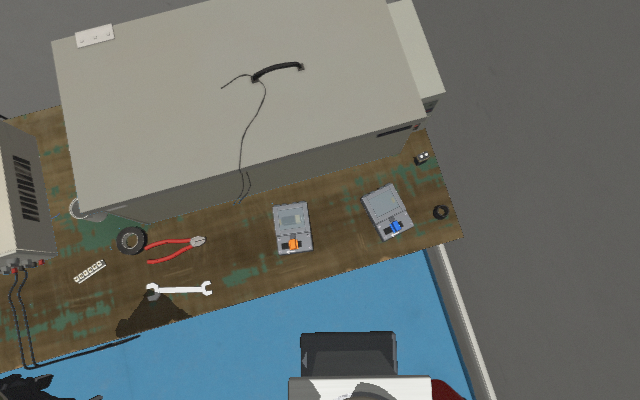

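View pics/side1.png

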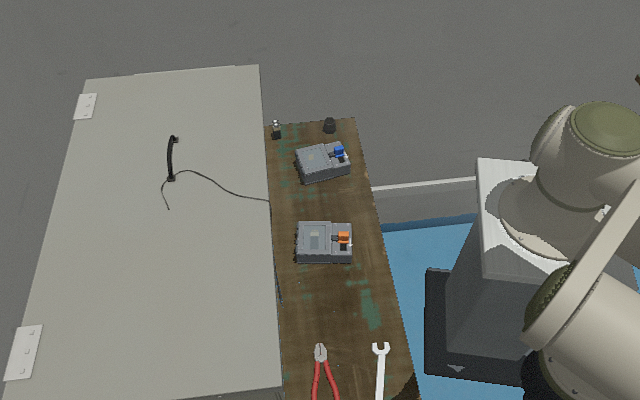

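The top view shows the orange tab near (293,244) and the blue one near (395,227). In the side view they are near (343,237) and (339,151). I'll zoom in and measure.

```bash
cat >> h.py <<'E'
from scipy.spatial.transform import Rotation as R
def rot(q): return R.from_quat([q[1],q[2],q[3],q[0]]).as_matrix()
def ray(c,u,v):
    d=np.linalg.inv(c['camera_matrix'])@np.array([u,v,1.]); 
    return np.array(c['xyz']),rot(c['orientation'])@d
def onz(c,u,v,z):
    o,d=ray(c,u,v); return o+d*(z-o[2])/d[2]
def omask(im):
    h=cv2.cvtColor(im,cv2.COLOR_RGB2HSV); return cv2.inRange(h,(5,170,130),(20,255,255))
E
python3 - <<'E'
from h import *
ims=[]
for n,roi,(x,y) in(('top',None,(293,228)),('side',None,(325,242))):
    c=cams.capture(n);im=c['pixels']
    m=omask(im); k,l,st,ce=cv2.connectedComponentsWithStats(m)
    for i in range(1,k):
        if st[i,4]>20: print(n,st[i],ce[i],onz(c,*ce[i],55),onz(c,*ce[i],60.5))
    ims.append(cv2.resize(im[y-35:y+35,x-35:x+35,::-1],(395,395),interpolation=cv2.INTER_CUBIC))
    # box corners: gray bright contour
cv2.imwrite('pics/z1.png',np.hstack(ims))
E
```

```text
top [289 239   9  11  84] [292.9047619  243.94047619] [446.44403922 141.06037866  55.        ] [445.93982363 140.54562666  60.5       ]
```

View pics/z1.png

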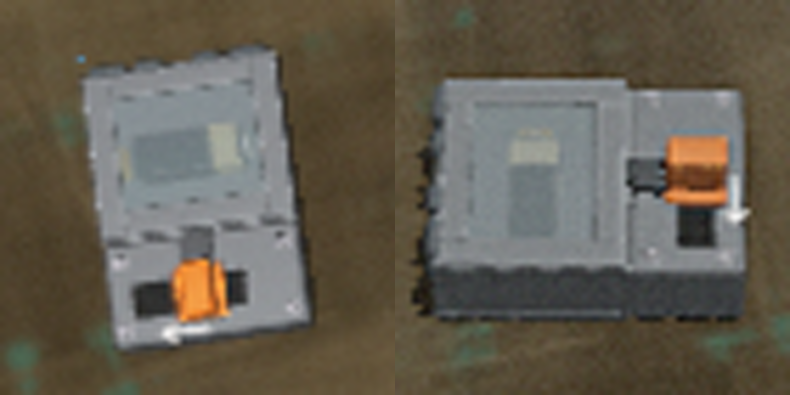

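Run:
```python
from h import *
s=395/70
t=cams.capture('top');d=cams.capture('side')
T=lambda u,v,z:onz(t,293-35+u/s,228-35+v/s,z)
S=lambda u,v,z:onz(d,325-35+(u-395)/s,242-35+v/s,z)
P=print
np.set_printoptions(precision=1,suppress=True)
a,b=T(118,347,38),T(311,323,38);P('top front corners',a,b,np.linalg.norm(a-b),np.degrees(np.arctan2(*(a-b)[[1,0]]))-90)
a,b=S(742,268,38),S(742,92,38);P('side front corners',a,b,np.linalg.norm(a-b),np.degrees(np.arctan2(*(a-b)[[1,0]]))-90)
P('side tab top corners',*[S(u,v,60.5) for u,v in((668,137),(727,137),(668,190),(727,190))],S(697,164,60.5))
P('top tab',T(199,290,60.5),T(195,282,60.5))
```

```text
top front corners [424.6 174.6  38. ] [432.8  96.6  38. ] 78.35804588531796 5.961249231002654
side front corners [427.  175.2  38. ] [434.5  99.7  38. ] 75.83400782319984 5.7065593611112035
side tab top corners [458.5 137.7  60.5] [437.4 134.9  60.5] [456.  159.9  60.5] [435.1 157.2  60.5] [446.9 147.7  60.5]
top tab [444.9 139.7  60.5] [448.1 141.3  60.5]
```

```bash
cat >> h.py <<'E'
def dp(target):
    s=ctrl.sense(); r=rot(s['ee_rot']); 
    return (r.T@(np.array(target)-s['eef_pos']))/200, r
E
python3 - <<'E'
from h import *
v,r=dp([451.7,105.7,140]);print(v,r)
t=cams.capture('top')
print(onz(t,290,195,0),onz(t,345,165,0),onz(t,395,227,60))
E
```

```text
[-1.90163169 -1.29638624  0.45590085] [[-9.28740961e-01  3.70729256e-01 -2.12132629e-04]
 [ 3.70729310e-01  9.28740904e-01 -3.34451064e-04]
 [ 7.30254555e-05 -3.89262186e-04 -9.99999922e-01]]
[570.89958563 153.00500227   0.        ] [643.9543937   16.85729205   0.        ] [479.48241103 -88.53232105  60.        ]
```

Request:
drive_tool --gripper '[0, 0, 0, 0, 0, 0]' --pt "-0.95 -0.65 0.2" --pt "-0.95 -0.65 0.2" --pt "-0.95 -0.65 0.2" --pt "-0.95 -0.65 0.2" --pt "-0.95 -0.65 0.2" --pt "-0.95 -0.65 0.2" --twist '[-0.31, -0.31, -0.31, -0.31, -0.31, -0.31]'

```text
time_s: 0.95
eef_pos: [325.1, 292.7, 190.5]
ee_rot: [-0.0, -0.05, 0.999, -0.001]
force: [0.8, -0.0, 0.6]
grip_width: 0.005
```

Run:
```python
from h import *
v,r=dp([451.7,105.7,140]);print(v,r,ctrl.sense())
```

```text
[-0.53597975 -0.99352506  0.25338231] [[-9.94900670e-01 -1.00856129e-01 -8.35656829e-04]
 [-1.00854795e-01  9.94900012e-01 -1.50870204e-03]
 [ 9.83556837e-04 -1.41672868e-03 -9.99998513e-01]] {'time_s': 0.95, 'joints': array([ 4.64456769e-01,  1.60375422e-01,  1.80488024e+00, -1.05499936e-03,
        1.17776012e+00, -1.20696211e+00]), 'dq': array([ 0.07580089,  0.00101831, -0.03163702,  0.03009176,  0.01994591,
        0.06518153]), 'tau': array([ -3.1136544 , -32.23157287, -23.61298621,  -0.2904211 ,
        -0.20852975,  -0.94200499]), 'eef_pos': array([325.05240639, 292.65684978, 190.50030956]), 'ee_rot': array([-4.55384448e-04, -5.04921546e-02,  9.98724085e-01, -7.32292022e-04]), 'force': array([ 0.83104569, -0.01356294,  0.62459364]), 'wrist_torque': array([-0.02625957,  0.00698783, -0.01510531]), 'grip_width': 0.004899230865505312}
```

Tool y now lies along box +y. Next I'll go to the staging point above the -y side.

Request:
drive_tool --gripper '[0, 0, 0, 0, 0, 0, 0]' --pt "-0.535 -0.995 0.25" --pt "-0.535 -0.995 0.25" --pt "-0.535 -0.995 0.25" --pt "-0.535 -0.995 0.25" --pt "-0.535 -0.995 0.25" --pt "-0.535 -0.995 0.25" --pt "-0.535 -0.995 0.25" --twist '[0, 0, 0, 0, 0, 0, 0]'

```text
time_s: 1.65
eef_pos: [450.5, 110.3, 141.2]
ee_rot: [-0.0, -0.053, 0.999, 0.0]
force: [-0.3, 0.2, 0.4]
grip_width: -0.001
```

Run:
```python
from h import *
s=ctrl.sense();print(s['eef_pos'],s['ee_rot'])
c=cap('wrist','w1.png');np.set_printoptions(precision=4,suppress=True);print(c['hand_eye'],c['camera_matrix'])
r=rot(s['ee_rot']);H=c['hand_eye'];K=c['camera_matrix']
m=omask(c['pixels']);k,l,st,ce=cv2.connectedComponentsWithStats(m)
for i in range(1,k):
    if st[i,4]>50:
        d=r@H[:3,:3]@np.linalg.inv(K)@np.r_[ce[i],1];o=s['eef_pos']+r@H[:3,3]
        print(st[i],ce[i],o+d*(60.5-o[2])/d[2])
cap('side','s2.png')
```

```text
[450.4854336  110.26002805 141.22522189] [-2.68685204e-04 -5.31489306e-02  9.98586548e-01  1.58526953e-04]
[[  -0.0009   -0.9534   -0.3016   76.9831]
 [   1.       -0.0007   -0.0008   -0.4076]
 [   0.0005   -0.3016    0.9534 -143.1932]
 [   0.        0.        0.        1.    ]] [[324.6426   0.     322.1975]
 [  0.     324.6426 192.346 ]
 [  0.       0.       1.    ]]
[352 180  26  35 815] [364.8356 195.5767] [443.5847 140.071   60.5   ]
```

View pics/w1.png

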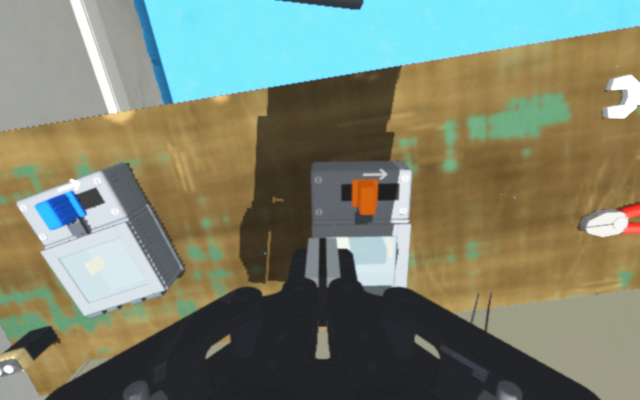

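View pics/s2.png

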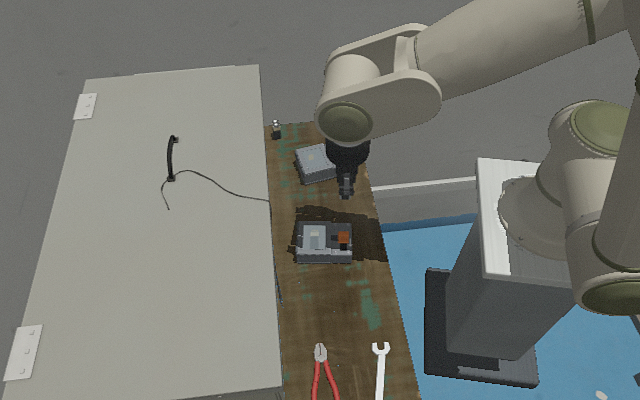

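The wrist view shows the closed fingers on the −y side of the orange tab at (365,196), and the arrow agrees with +y. Next I'll descend beside the tab.

Request:
drive_tool --gripper '[0, 0, 0, 0, 0]' --pt "0.02 0 0.2" --pt "0.02 0 0.35" --pt "0.02 0 0.465" --pt "0.02 0 0.465" --pt "0.02 0 0.465" --twist '[0, 0, 0, 0, 0]'

```text
time_s: 2.25
eef_pos: [446.7, 110.3, 49.2]
ee_rot: [0.0, -0.054, 0.999, -0.0]
force: [0.4, -0.2, 0.8]
grip_width: -0.001
```

Run:
```python
from h import *
s=ctrl.sense();print(s['eef_pos'],s['force'])
c=cap('wrist','w2.png')
```

```text
[446.72717537 110.31680022  49.16675044] [ 0.35350362 -0.17173828  0.75276583]
```

View pics/w2.png

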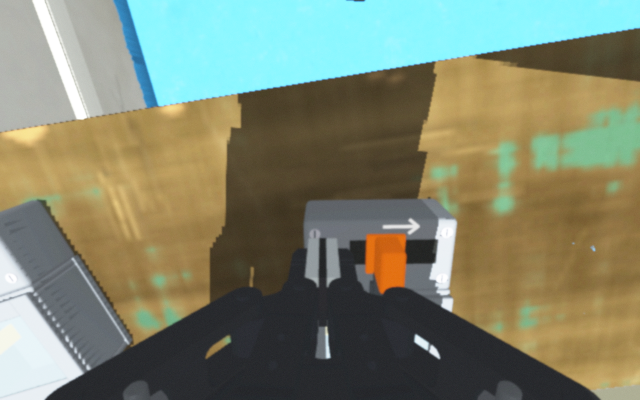

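Request:
drive_tool --gripper '[0, 0, 0, 0, 0, 0]' --pt "0 0.03 0" --pt "0 0.05 0" --pt "0 0.07 0" --pt "0 0.085 0" --pt "0 0.1 0" --pt "0 0.1 0" --twist '[0, 0, 0, 0, 0, 0]'

```text
time_s: 2.9
eef_pos: [444.5, 129.7, 48.4]
ee_rot: [0.0, -0.054, 0.999, 0.0]
force: [-0.6, -0.5, -0.5]
grip_width: -0.001
```

Run:
```python
from h import *
s=ctrl.sense();print(s['eef_pos'],s['force'])
c=cap('wrist','w3.png')
```

```text
[444.48098068 129.74404179  48.35508821] [-0.64461528 -0.53693516 -0.54138572]
```

View pics/w3.png

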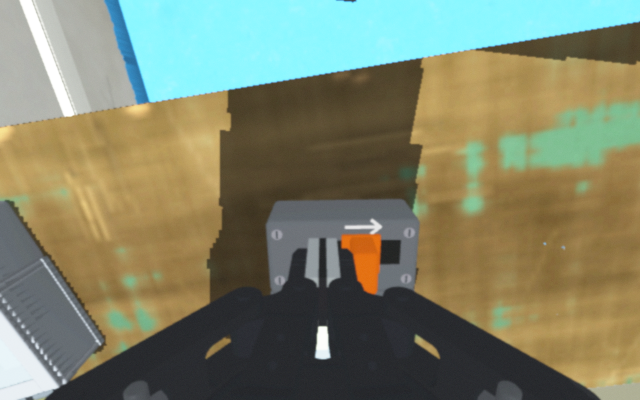

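Request:
drive_tool --gripper '[0, 0, 0, 0, 0]' --pt "0 0.015 0" --pt "0 0.03 0" --pt "0 0.045 0" --pt "0 0.06 0" --pt "0 0.06 0" --twist '[0, 0, 0, 0, 0]'

```text
time_s: 3.45
eef_pos: [443.3, 139.7, 48.3]
ee_rot: [-0.0, -0.054, 0.999, -0.002]
force: [-0.7, -18.4, 1.3]
grip_width: 0.002
```

Run:
```python
from h import *
s=ctrl.sense();print(s['eef_pos'],s['force'])
c=cap('wrist','w4.png')
```

```text
[443.28088198 139.67025944  48.2800446 ] [ -0.68411538 -18.44811721   1.32371114]
```

View pics/w4.png

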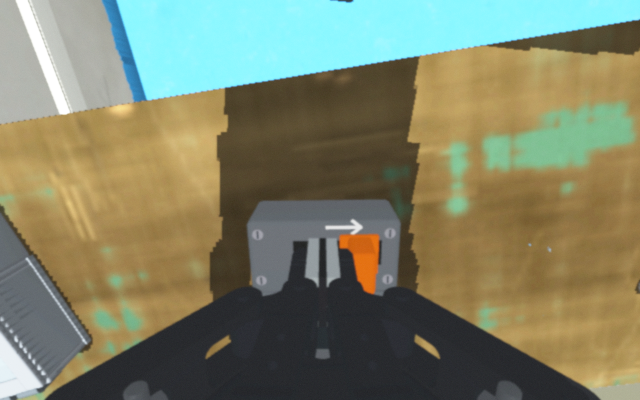

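An 18 N reaction and almost no slot left beyond the tab mean the latch is at its end stop. I'll back off and check the cover.

Request:
drive_tool --gripper '[0, 0, 0, 0, 0, 0, 0, 0, 0]' --pt "0 -0.05 0" --pt "0 -0.12 0" --pt "0 -0.15 0" --pt "0.03 -0.15 -0.1" --pt "0.15 -0.15 -0.3" --pt "0.3 -0.1 -0.5" --pt "0.4 -0.1 -0.6" --pt "0.4 -0.1 -0.7" --pt "0.4 -0.1 -0.7" --twist '[0, 0, 0, 0, 0, 0, 0, 0, 0]'

```text
time_s: 4.4
eef_pos: [366.6, 113.2, 190.5]
ee_rot: [0.003, -0.054, 0.999, 0.0]
force: [0.5, 0.7, -0.2]
grip_width: 0.0
```

Run:
```python
from h import *
s=ctrl.sense();print(s['eef_pos'],s['force'])
a=cap('side','s5.png')['pixels'];b=cap('top','t5.png')['pixels']
f=lambda i,x,y:cv2.resize(i[y-60:y+60,x-60:x+60,::-1],(395,395),interpolation=cv2.INTER_CUBIC)
cv2.imwrite('pics/z5.png',np.hstack([f(a,325,200),f(b,330,228)]))
```

```text
[366.61260885 113.23910373 190.50140532] [ 0.46519059  0.74550314 -0.19176518]
```

View pics/z5.png

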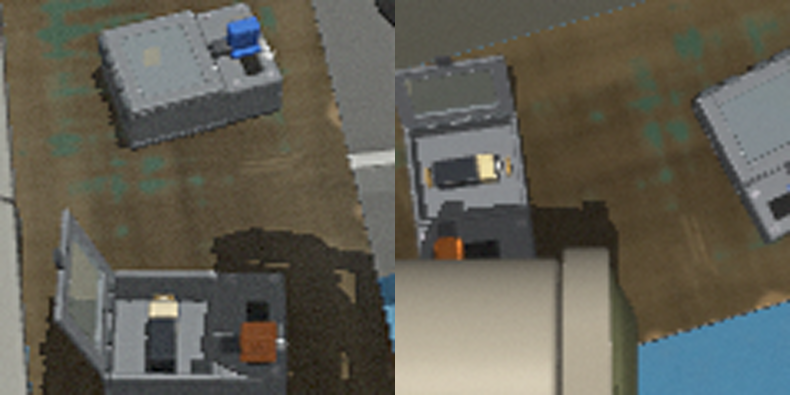

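The orange box is open with the battery visible, and the blue box is shut. I'll let it settle, then measure the cover angle.

Request:
drive_tool --gripper '[0, 0, 0, 0, 0, 0, 0, 0, 0, 0, 0, 0, 0, 0, 0]' --pt "0.1 0 -0.1" --pt "0.2 0 -0.2" --pt "0.2 0 -0.2" --pt "0.2 0 -0.2" --pt "0.2 0 -0.2" --pt "0.2 0 -0.2" --pt "0.2 0 -0.2" --pt "0.2 0 -0.2" --pt "0.2 0 -0.2" --pt "0.2 0 -0.2" --pt "0.2 0 -0.2" --pt "0.2 0 -0.2" --pt "0.2 0 -0.2" --pt "0.2 0 -0.2" --pt "0.2 0 -0.2" --twist '[0, 0, 0, 0, 0, 0, 0, 0, 0, 0, 0, 0, 0, 0, 0]'

```text
time_s: 6.0
eef_pos: [326.0, 108.7, 228.3]
ee_rot: [0.0, -0.054, 0.999, -0.0]
force: [0.4, -0.8, -0.7]
grip_width: 0.001
```

Run:
```python
from h import *
s=ctrl.sense();print(s['time_s'],s['eef_pos'],s['force'])
a=cap('side','s6.png')['pixels'];b=cap('top','t6.png')['pixels']
f=lambda i,x,y:cv2.resize(i[y-60:y+60,x-60:x+60,::-1],(395,395),interpolation=cv2.INTER_CUBIC)
cv2.imwrite('pics/z6.png',np.hstack([f(a,325,200),f(b,330,228)]))
# predicted pixel of cover free-edge corners for angles
o=np.array([447,139.5]);ex=np.array([np.cos(.104),np.sin(.104)]);ey=np.array([-ex[1],ex[0]])
for n,(cx,cy),off in(('side',(325,200),0),('top',(330,228),395)):
    c=cams.capture(n);r=rot(c['orientation']);K=c['camera_matrix']
    for th in(1.5,1.7,1.92):
        for y in(-40,40):
            p=np.r_[o+ex*(94-68*np.cos(th))+ey*y,40+68*np.sin(th)]
            q=K@r.T@(p-c['xyz']);q=q[:2]/q[2];print(n,th,y,((q-[cx-60,cy-60])*395/120+[off,0]).round())
```

```text
6.0 [326.00611672 108.67143959 228.29701469] [ 0.36447122 -0.76519526 -0.72133217]
side 1.5 -40 [116. 205.]
side 1.5 40 [108. 316.]
side 1.7 -40 [ 94. 204.]
side 1.7 40 [ 85. 316.]
side 1.92 -40 [ 71. 207.]
side 1.92 40 [ 60. 318.]
top 1.5 -40 [511.  99.]
top 1.5 40 [390. 114.]
top 1.7 -40 [509.  79.]
top 1.7 40 [388.  94.]
top 1.92 -40 [507.  59.]
top 1.92 40 [387.  74.]
```

View pics/z6.png

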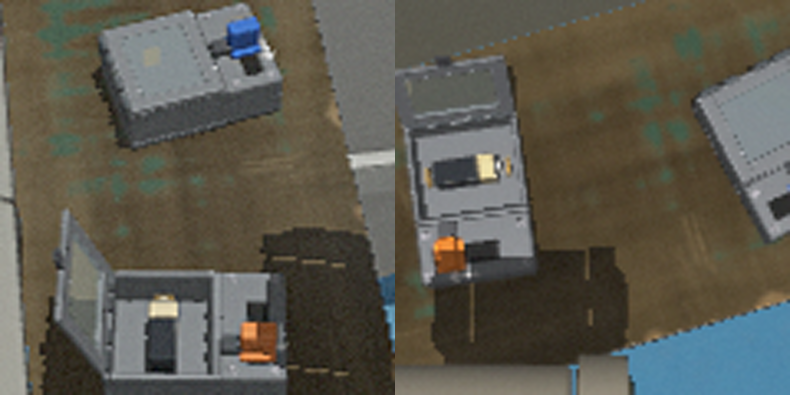

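The cover corners are at side (67,210) and (58,320) and top (505,58). That matches the prediction for 1.92 rad in both views, and nothing has moved since the last picture. The blue cover is shut.

```bash
python3 -c "
from rig import job; print(job.finish_job())"
```

```text
the job is handed in; nothing more can be done
None
```

The orange box's cover is fully open, the blue box is still shut, and the job is handed in at about 6 s on the robot clock.

- **What I did:** I pushed the orange tab along its white arrow with the closed fingers until it reached its end stop. The wrist force read 18 N when I stopped pushing. I then backed off and moved clear.
- **Last checks:** In both the side and top views the cover's edge corners match the 1.92 rad prediction to within a few zoomed pixels. It had not moved between two looks 1.6 s apart. The blue cover looks shut. The tool is about 120 mm back from the tab at z = 228 mm, and the force reading is within noise of zero.
- **Disagreement:** My first tab-centre estimates from the different views differed by several mm, because the tab's side faces were included in the mask. The push did not depend on that, and no check failed.

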